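# Hook a test-lead hanger into the bench slat rail

### The arm

A 6-joint arm with a two-finger parallel gripper is mounted at the origin on the work surface. World frame = base frame: x ahead of the robot, y to its left, z up, the work surface at z = 0. Lengths are in m, angles in rad, forces in N, time in s.
With the tool pointing down it reaches from about 0.375 to 0.975 m from the base axis. Payload 3.8 kg.
Tool frame: the origin (TCP) lies midway between the tips of the shut fingers; the grasp point (between the pads) lies bot.grasp_offset behind it (bot.grasp_offset is the distance from the TCP to the grasp point, in m); z points along the fingers, y is the direction in which the jaws open and shut (so a half turn about z gives the same grasp; the last joint's range is limited). The gripper opens to 85 mm and grips with 20 to 120 N. Pads are 22 mm wide; open, the fingers measure 114 mm over their backs; the gripper's body (76 mm by 85 mm) begins 54 mm behind the grasp point. The pads swing forward as they close: fully open they stand 13 mm farther back than shut.
Start: joints at [1.156, 0.264, 1.604, -0, 1.274, -0.037], TCP at [0.249, 0.627, 0.231] pointing down, gripper open.
Joint ranges: [-2.63, 2.63], [-0.94, 2.18], [0.31, 2.57], [-1.31, 4.45], [0, 2.66], [-2.55, 2.55]. Speed limits (rad/s): [2.57, 2.57, 3.14, 3.14, 3.14, 3.14].

### API

Orientations are given as a rotation vector (axis times angle).
In Python, from workcell import read_state, viewer, job, bot gives the robot as it stands.
- The arm moves only by the shell command python3 -m crank 'ROWS' [FORCE]. ROWS is text: rows parted by semicolons, each of 7 numbers parted by spaces: the shift along the tool's x, y, z in mm, then the turn, a rotation vector about the tool's x, y, z in rad, then the closure in counts, from 0 (fully open) to 255 (shut). A call has 1 to 20 rows; each row is the pose to reach, as a shift and turn from the pose commanded when the call began, along the tool's axes at that moment; what a row does not reach only later rows make up. A row lasts 1/8 s, in which the tool goes at most 62.5 mm and 10.7 degrees, less where a joint would pass 70% of its speed; a pose out of reach is approached as far as the arm can. A call with a gripper value outside its range is refused whole. The fingers move at their own pace and stop on an object; FORCE is the grip in N (left out, the last holds). Time passes only in rows, so rows that repeat a pose let the fingers close. It gives the time, the measured TCP pose, the force and the opening at its end, in the units of the state.
- read_state(): the state, without advancing time (a new reading comes with each control period).
- viewer.read_camera(name): name is "scene" or "top" or "wrist"; returns a dict with "pixels" (480x640x3 uint8, red, green, blue), "vertical_fov" (degrees; the focal length in pixels is half the picture's height over the tangent of half this angle, whatever the lens; pixels are square), "cx", "cy" (the principal point, pixels), "view" (4x4, takes a point from world to camera coordinates); the wrist camera has in their place "tool_from_camera" (4x4, takes a point from camera to tool coordinates, whose origin is the TCP and whose axes are the flange's). Camera axes: x right, y up, looking along -z (the intrinsics and any distortion apply to the point x, -y, -z); pixel columns grow to the right and rows downward; lengths in m; the calibration is good to about 2 mm. A picture is of the moment at which its call begins: read the wrist's pose just before it. There is no depth.
- job.finish_job(): hands the job in, once; it reports no verdict.
The state is a dict: "time": time; "q": joint angles; "joint_vel": joint speeds; "joint_torque": joint torques, N m; "tool_pos": TCP position; "tcp_rot": TCP orientation; "wrist_force": force on the tool from outside, world axes, zero at the start; "torque": the same for the moment, N m; "width": opening from 0.0 (shut) to 1.0 (fully open).
Only numpy, scipy, OpenCV 4.12 (cv2) and the standard library are available. Lean on these libraries where they do the work, as an engineer would, in place of code of your own. Each camera call takes 0.05 s, during which the arm holds its last target.

### The job

Hang the loose steel test-lead hanger on the slat rail, about midway between the two hangers already there: tip its arm up, feed the tongue into the groove, then swing the arm down until the tongue is caught behind the groove's lip and the back plate sits flush against the rail, and let go. Work gently, a light touch on the rail and no forcing: the rail's height has been readjusted and must be found by feel or by eye. Leave everything else on the bench where it is.

Things in the scene. Friction and masses are not known exactly. Their poses are not given: they have to be found in the camera images.
- hanger: Loose steel hanger, about 170 g, standing upright on its two plates' lower edges. Origin: middle of the back plate's lower edge, on its rear face (which goes against the rail). +x out of the rear face, +y along the plate's width, +z up; mm in this frame below. Back plate 50 wide, 64 high, x -4 to 0. End plate 44 wide, 50 high, x -114 to -110. Centre of mass about (-54, 0, 32).
- hanger_arm (a point): Point to grip, in the middle of the hanger's arm, at (-57, 0, 32) in the hanger frame. The arm is a flat bar 14 wide (y), 22 high (z 18 to 40), running along x between the two plates; grip it across its 14 mm width.
- tongue_top (a point): Centre of the top end of the hanger's tongue, at (9, 0, 84) in the hanger frame. The tongue is an L of 4 mm plate, 40 wide: backwards from the rear face at z 60 to 64 out to x = 11, then upwards at x 7 to 11 to z = 84.
- panel: Fixed stand with an aluminium slat rail 340 long. Origin on the bench under the middle of the rail's front face; x into the rail (face: plane x = 0, looking to -x), y along the groove, z up; mm. Two hangers like the loose one already hang on the rail, fixed, centred at y = -105 and 105; the place to fill is y = 0. Rail height varies and is not measured: see groove_mid.
- groove_mid (a point): Middle of the groove's lower front edge at the rail's LOWEST setting, at (0, 0, 97) in the panel frame. The whole rail truly sits 0 to 36 mm higher than all the heights given here. At the lowest setting: opening z 97 to 117; the lip above it is 4 thick (x 0 to 4); the cavity behind reaches x = 32 and up to z 131. Below the groove the face is flat from z 97 to 22. The rail is rigid.
- rail_top (a point): Middle of the rail's top front edge at its lowest setting, at (0, 0, 137) in the panel frame; truly 0 to 36 mm higher, always 40 above the groove's lower edge. The top is flat, x 0 to 40. To enter, the hanger's arm must be tipped up about 35 to 40 degrees; hung, the tongue rests on the groove's lower edge with 3 mm play behind the lip, so the arm droops by 2 to 3 degrees.
- beaker: Glass beaker, 72 mm across, 90 high; bystander, loose on the bench; origin at the centre of its underside.
- jar_a: Small glass jar with black cap, 44 mm across, 62 high; bystander, loose on the bench; origin at the centre of its underside.
- jar_b: Second such jar; bystander, loose on the bench; origin at the centre of its underside.
- carton: Cardboard box 130 x 90 x 45 mm; bystander, loose on the bench; origin at the centre of its underside.
- driver: Screwdriver lying flat; bystander, loose on the bench; origin at the centre of its underside.
- tray: Grey open tray 100 x 140 x 30 mm; bystander, loose on the bench; origin at the centre of its underside.
- adapter: Black power adapter 90 x 55 x 32 mm; bystander, loose on the bench; origin at the centre of its underside.
There are look-alikes about, which are no part of the job. What is shaped like the hanger but red is not meant.

How it is judged:
At the end, for the whole second after the job is handed in: The hanger hangs still on the rail, released: tongue caught behind the lip, back plate against the face (lower edge within 6 mm), upright within 0.08 rad, square to the rail within 0.08 rad, within 25 mm of the middle between the two other hangers (x of hanger in the frame of panel between -0.006 and 0.004 m and y of hanger in the frame of panel between -0.025 and 0.025 m and z of hanger in the frame of panel between 0.033 and 0.077 m and x of tongue_top in the frame of panel above 0.004 m and angle between hanger's own z axis and vertical below 0.08 rad and angle between the y axis of hanger and the y axis of panel, either way round below 0.08 rad and contact force between hanger and panel above 0.5 N and linear speed of hanger below 0.01 m/s); the robot touches nothing.
It fails at once if the hanger is pressed against the rail or its hangers with more than 18 N (contact force between hanger and panel above 18 N).
It fails at once if the robot pushes the rail or its hangers with more than 10 N (contact force between any of the fingers, the arm and panel above 10 N).
It fails at once if a bystander is moved by more than 25 mm (distance of any of beaker, jar_a, jar_b, carton, driver, tray, adapter from where it was at the start of the episode above 0.025 m).
It also fails if it takes over 70 s, if anything falls off the work surface, if the arm or the gripper's body presses on something with over 40 N, if the wrist force passes 120 N, or if a joint passes its speed limit or range.

## Working session

There is one attempt and no reset: what is moved stays moved. The work goes in short steps, Python scripts to look and compute and a shell command to move; the robot and the scene stay as the last step left them, time stands still between calls to the robot, and variables do not carry over. Pictures are saved under pics/ and viewed, and the job is handed in when it is done.

```bash
mkdir -p pics; ls
python3 - <<'E'
from workcell import read_state, viewer, job, bot
import cv2, numpy as np
print(read_state()); print(bot.grasp_offset)
for n in ["scene","top","wrist"]:
    c=viewer.read_camera(n); cv2.imwrite(f"pics/{n}0.png",c["pixels"][:,:,::-1])
    print(n,{k:v for k,v in c.items() if k!="pixels"})
E
```

```text
pics
{'time': 0.0, 'q': array([ 1.15608013e+00,  2.64761773e-01,  1.60536443e+00,  6.30316776e-06,
        1.27367720e+00, -3.69229685e-02]), 'joint_vel': array([ 0.00026515, -0.0002504 , -0.00062295,  0.00067106, -0.00104038,
       -0.00127693]), 'joint_torque': array([-3.63095724e-04, -5.15112376e+01, -3.67313576e+01, -2.88174906e-04,
        1.30411561e-02, -2.49151458e-05]), 'tool_pos': array([0.24871201, 0.62673625, 0.22996137]), 'tcp_rot': array([-0.58982181, -3.08521578,  0.0033818 ]), 'wrist_force': array([ 0.02933309, -0.0048947 , -0.37356974]), 'torque': array([0.01985831, 0.02515403, 0.02573951]), 'width': 0.9961588057712184}
0.0187
scene {'vertical_fov': 56.66181780676997, 'cx': 318.92595992980864, 'cy': 241.32259406750575, 'view': array([[-0.09920518,  0.99491034, -0.01765641,  0.13506162],
       [-0.76953417, -0.06545885,  0.63524192,  0.32104729],
       [ 0.63085299,  0.0766065 ,  0.77211136, -1.30727439],
       [ 0.        ,  0.        ,  0.        ,  1.        ]])}
top {'vertical_fov': 46.35355841704325, 'cx': 329.5159547598047, 'cy': 246.2077344821518, 'view': array([[ 0.06491865, -0.99788285,  0.00392141, -0.11842182],
       [ 0.97572891,  0.0643    ,  0.20932893, -0.53844998],
       [-0.20913789, -0.00976312,  0.97783742, -1.20354937],
       [ 0.        ,  0.        ,  0.        ,  1.        ]])}
wrist {'vertical_fov': 63.43178208310205, 'cx': 314.63811835009915, 'cy': 237.59574253418543, 'tool_from_camera': array([[-1.32012851e-04,  9.50652140e-01,  3.10258749e-01,
         7.92193721e-02],
       [ 9.99998919e-01, -3.28933269e-04,  1.43336433e-03,
         1.84966688e-04],
       [ 1.46468529e-03,  3.10258603e-01, -9.50651069e-01,
        -1.42344450e-01],
       [ 0.00000000e+00,  0.00000000e+00,  0.00000000e+00,
         1.00000000e+00]])}
```

View pics/scene0.png

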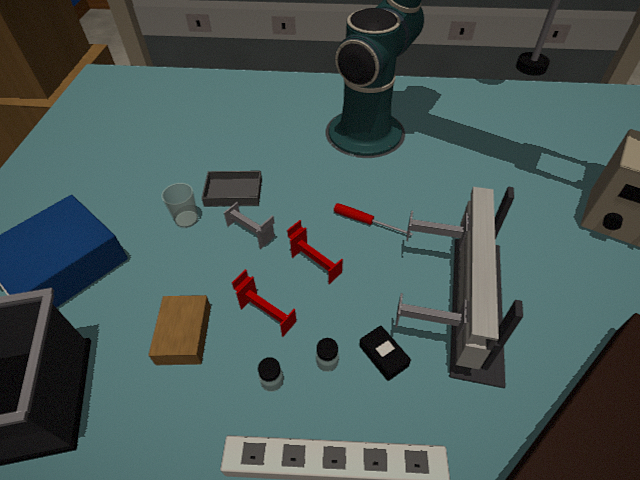

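View pics/top0.png

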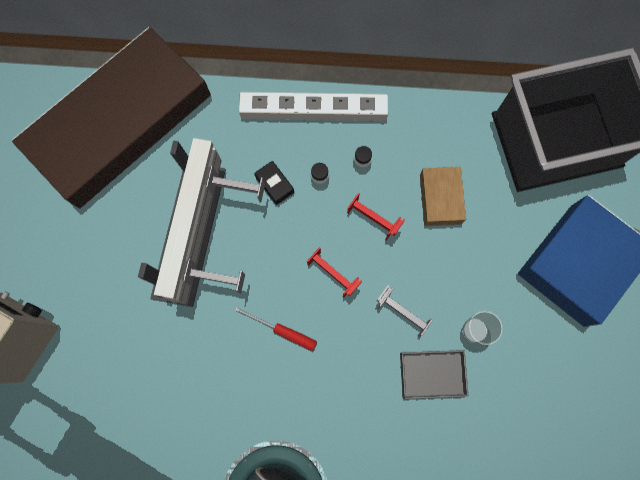

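View pics/wrist0.png

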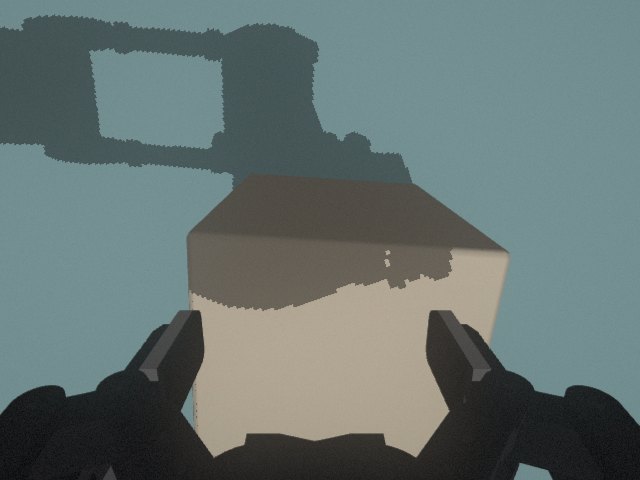

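The grey loose hanger is at about (404,310) in the top view and (250,225) in the scene view. The rail runs from (205,140) to (170,300) in the top view. I'll zoom in for detail.

```bash
cat > h.py <<'E'
import numpy as np, cv2
from workcell import read_state, viewer, job, bot
from scipy.spatial.transform import Rotation as R
def cam(n):
    s=read_state(); c=viewer.read_camera(n); c["s"]=s
    f=240/np.tan(np.radians(c["vertical_fov"])/2); c["f"]=f
    if "view" in c: c["W"]=np.linalg.inv(c["view"])
    else:
        T=np.eye(4);T[:3,:3]=R.from_rotvec(s["tcp_rot"]).as_matrix();T[:3,3]=s["tool_pos"]
        c["W"]=T@c["tool_from_camera"]; c["view"]=np.linalg.inv(c["W"])
    return c
def ray(c,uv):
    u,v=uv; d=np.array([(u-c["cx"])/c["f"],-(v-c["cy"])/c["f"],-1])
    d=c["W"][:3,:3]@d; return c["W"][:3,3],d/np.linalg.norm(d)
def onz(c,uv,z):
    o,d=ray(c,uv); return o+d*(z-o[2])/d[2]
def tri(rs):
    A=np.zeros((3,3));b=np.zeros(3)
    for o,d in rs:
        P=np.eye(3)-np.outer(d,d);A+=P;b+=P@o
    x=np.linalg.solve(A,b); return x,[np.linalg.norm((np.eye(3)-np.outer(d,d))@(x-o)) for o,d in rs]
def proj(c,p):
    q=c["view"][:3,:3]@np.asarray(p)+c["view"][:3,3]
    return np.array([c["cx"]+c["f"]*q[0]/-q[2], c["cy"]-c["f"]*q[1]/-q[2]])
def crop(c,x0,x1,y0,y1,k,name):
    cv2.imwrite(name,cv2.resize(c["pixels"][y0:y1,x0:x1,::-1],None,fx=k,fy=k,interpolation=cv2.INTER_CUBIC))
E
python3 - <<'E'
from h import *
t=cam("top"); s=cam("scene")
a=t["pixels"][275:345,370:440,::-1]; b=s["pixels"][195:255,215:285,::-1]
a=cv2.resize(a,(400,400),interpolation=cv2.INTER_CUBIC);b=cv2.resize(b,(400,343),interpolation=cv2.INTER_CUBIC)
im=np.zeros((400,800,3),np.uint8);im[:,:400]=a;im[:343,400:]=b
cv2.imwrite("pics/hz.png",im)
crop(t,130,290,130,315,3,"pics/tz.png"); crop(s,385,525,175,395,2.7,"pics/sz.png")
E
```

```text
(no output)
```

View pics/hz.png

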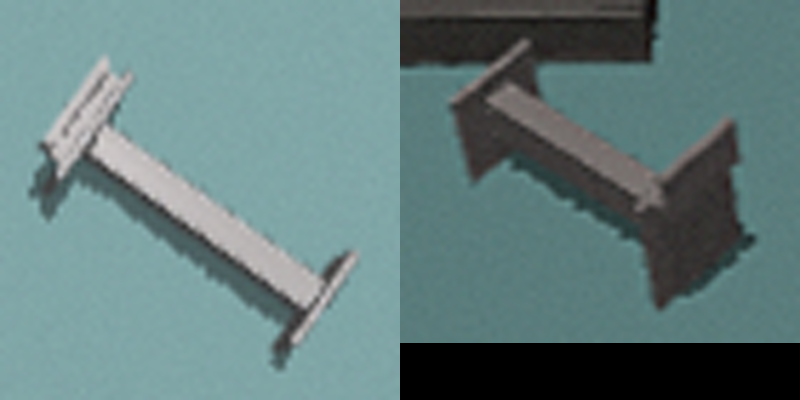

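View pics/tz.png

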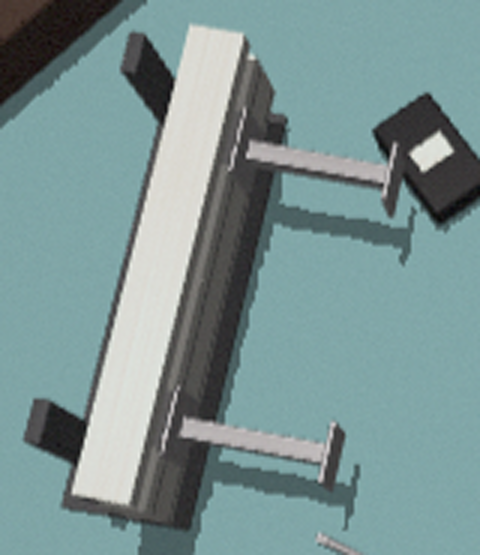

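View pics/sz.png

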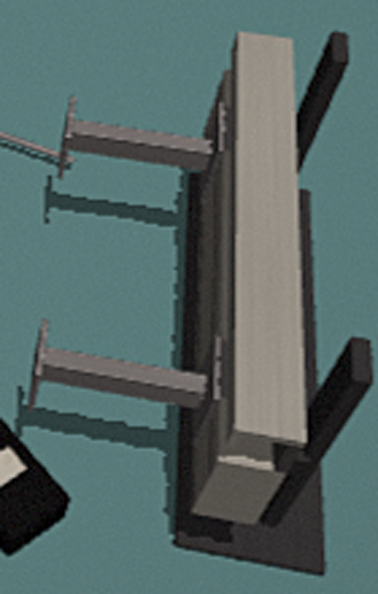

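Run:
```python
from h import *
t=cam("top"); s=cam("scene")
P={}
for n,a,b in [("Ffar",(212.3,142.3),(470.2,335)),("Fnear",(175.7,298.3),(473.1,187.2)),("Bfar",(193.3,138.7),(498.3,339.1)),("Bnear",(154,294.3),(493.1,189.1))]:
    x,e=tri([ray(t,a),ray(s,b)]);P[n]=x;print(n,x.round(4),np.round(e,4))
for a,b in [("Ffar","Fnear"),("Bfar","Bnear"),("Ffar","Bfar"),("Fnear","Bnear")]:
    print(a,b,np.linalg.norm(P[a]-P[b]))
d=P["Ffar"]-P["Fnear"];print("yaw line",np.degrees(np.arctan2(d[1],d[0])),(P["Ffar"]+P["Fnear"])/2)
# hanger rough
def tp(x,y): return (370+x*70/400,275+y*70/400)
print("arm ends top z.04", onz(t,tp(98,140),.04), onz(t,tp(310,300),.04))
print("back plate base? ends z.064",onz(t,tp(62,175),.064),onz(t,tp(130,75),.064))
print("tongue top z.084",onz(t,tp(45,147),.084),onz(t,tp(105,62),.084))
print("endplate z.05",onz(t,tp(295,342),.05),onz(t,tp(355,255),.05))
```

```text
Ffar [0.7315 0.1803 0.1662] [0.0002 0.0002]
Fnear [0.3947 0.2199 0.1692] [0.0035 0.0035]
Bfar [0.7361 0.2216 0.1686] [0.0008 0.0008]
Bnear [0.3994 0.261  0.1718] [0.0011 0.0011]
Ffar Fnear 0.33911009777085666
Bfar Bnear 0.3390398228838776
Ffar Bfar 0.04161455015625743
Fnear Bnear 0.04137269033978915
yaw line -6.714550661028011 [0.56310786 0.20012259 0.16772613]
arm ends top z.04 [ 0.4355974  -0.21931207  0.04      ] [ 0.37890086 -0.30397861  0.04      ]
back plate base? ends z.064 [ 0.41831353 -0.20375509  0.064     ] [ 0.45853403 -0.2281526   0.064     ]
tongue top z.084 [ 0.42621542 -0.19509941  0.084     ] [ 0.45998496 -0.21631008  0.084     ]
endplate z.05 [ 0.36178049 -0.29704259  0.05      ] [ 0.39645529 -0.31911611  0.05      ]
```

```bash
cat >> h.py <<'E'
def Rtool(ax_deg, lean=0.):
    """tool down, x at azimuth ax_deg; lean>0 (deg): tool body leans toward -x(azimuth) side"""
    a=np.radians(ax_deg); x=np.array([np.cos(a),np.sin(a),0]); z=np.array([0,0,-1.]); y=np.cross(z,x)
    M=np.stack([x,y,z],1)
    return M@R.from_rotvec([0,np.radians(lean),0]).as_matrix()   # z' = x sin + z cos
def row(p,Rt,s=None):
    s=s or read_state(); R0=R.from_rotvec(s["tcp_rot"]).as_matrix()
    d=R0.T@(np.asarray(p)-s["tool_pos"])*1000; w=R.from_matrix(R0.T@Rt).as_rotvec()
    print("row",*d.round(1),*w.round(4))
E
python3 - <<'E'
from h import *
row([.30,.50,.36],Rtool(110)); row([.5,.2,.36],Rtool(110)); row([.45,-.1,.3],Rtool(75));row([.409,-.262,.23],Rtool(57.3))
print(Rtool(57.3,20)[:,2])
E
```

```text
row -94.4 -99.5 -129.0 -0.0005 0.0002 0.8439
row -391.0 -304.6 -128.9 -0.0005 0.0002 0.8439
row -455.2 -601.8 -68.7 -0.0004 0.0004 1.4548
row -476.8 -767.5 1.4 -0.0004 0.0004 1.7637
[ 0.18477307  0.28781364 -0.93969262]
```

```bash
python3 -m crank '-94 -100 -129 0 0 0.42 0;-94 -100 -129 0 0 0.6 0;-94 -100 -129 0 0 0.84 0;-390 -305 -129 0 0 0.84 0;-390 -305 -129 0 0 0.84 0;-390 -305 -129 0 0 0.84 0;-390 -305 -129 0 0 0.84 0;-390 -305 -129 0 0 0.84 0;-390 -305 -129 0 0 0.84 0;-455 -602 -69 0 0 1.45 0;-455 -602 -69 0 0 1.45 0;-455 -602 -69 0 0 1.45 0;-455 -602 -69 0 0 1.45 0;-455 -602 -69 0 0 1.45 0;-477 -768 1 0 0 1.764 0;-477 -768 1 0 0 1.764 0;-477 -768 1 0 0 1.764 0;-477 -768 1 0 0 1.764 0;-477 -768 1 0 0 1.764 0;-477 -768 1 0 0 1.764 0'
python3 - <<'E'
from h import *
w=cam("wrist");cv2.imwrite("pics/w1.png",w["pixels"][:,:,::-1]); print(w["s"]["time"],w["s"]["tool_pos"],w["s"]["wrist_force"],w["s"]["q"])
E
```

```text
time: 2.85
tool_pos: [0.4099, -0.2616, 0.2312]
tcp_rot: [2.755, 1.508, 0.002]
wrist_force: [0.2, -0.6, 0.0]
width: 1.002
2.85 [ 0.40993209 -0.26155577  0.23124084] [ 0.21424701 -0.64730005  0.01420541] [-6.19432257e-01 -9.96999100e-02  1.99586503e+00  4.08900499e-04
  1.24387878e+00 -5.02456120e-02]
```

View pics/w1.png

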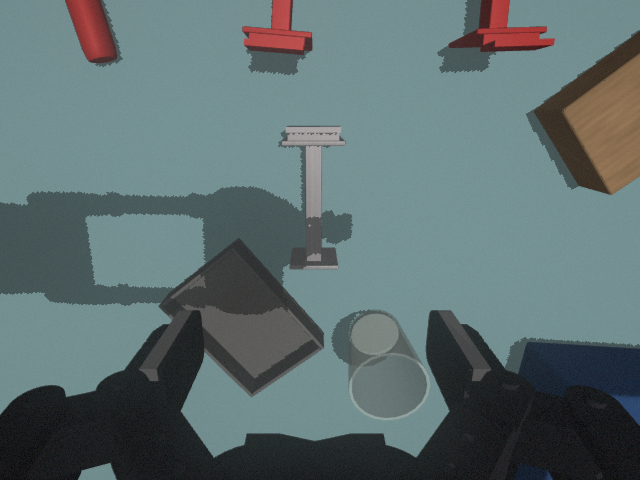

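The hanger is in clear view: back plate and tongue at (314,135), arm down the image to the end plate at (314,258). The beaker (390,365) and tray (240,315) lie beyond the end plate.

Run:
```python
from h import *
w=cam("wrist");g=w["pixels"].astype(int)
m=(np.abs(g[:,:,0]-g[:,:,2])<22)&(g.max(2)<300)
m=((g[:,:,1]-g[:,:,0])<12)
pts=[]
for v in range(152,246,6):
    u=np.where(m[v,285:345])[0]+285
    r=g[v,285:345]
    c=(u.min()+u.max())/2; pts.append(onz(w,(c,v),.04)[:2]); print(v,u.min(),u.max(),len(u))
pts=np.array(pts);d=np.linalg.svd(pts-pts.mean(0))[2][0];print(np.degrees(np.arctan2(d[1],d[0])),pts.mean(0))
crop(w,270,360,110,280,3.5,"pics/w1z.png")
```

```text
152 305 321 17
158 305 321 17
164 305 321 17
170 305 321 17
176 306 321 16
182 306 321 16
188 305 321 17
194 305 321 17
200 306 320 15
206 306 321 16
212 305 321 17
218 306 321 16
224 306 320 15
230 306 321 16
236 306 321 16
242 306 320 15
-122.5245271839884 [ 0.41353932 -0.25506334]
```

View pics/w1z.png

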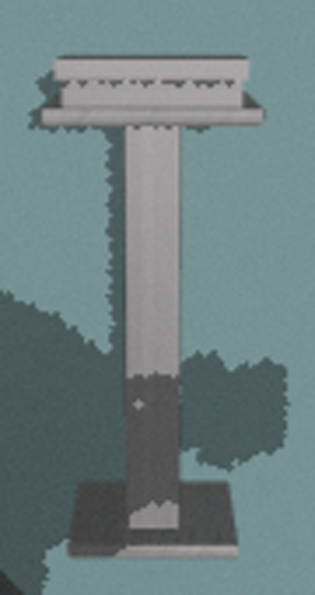

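Run:
```python
from h import *
w=cam("wrist")
a=np.radians(57.5);ux=np.array([np.cos(a),np.sin(a)]);uy=np.array([-ux[1],ux[0]])
f=lambda x,y:(270+x/3.5,110+y/3.5)
for n,uv,z,lx in [("end rim rear",f(154,545),.05,-.110),("end rim front",f(154,556),.05,-.114),("bp front",f(153,125),.064,-.004),("bp back",f(153,110),.064,0),("tongue front",f(152,79),.084,.007),("tongue back",f(152,59),.084,.011)]:
    p=onz(w,uv,z)[:2]; print(n,(p-lx*ux).round(4))
```

```text
end rim rear [ 0.4408 -0.2132]
end rim front [ 0.4413 -0.2124]
bp front [ 0.441  -0.2129]
bp back [ 0.4406 -0.2135]
tongue front [ 0.4408 -0.2129]
tongue back [ 0.4408 -0.2129]
```

Run:
```python
from h import *
Rt=Rtool(57.5,20); g=np.array([.4103,-.2611,.032]); z=Rt[:,2]
row(g+z*(.0187-.07),Rt); row(g+z*.0187,Rt)
```

```text
row -16.9 -0.1 150.9 0.0017 0.349 -0.0014
row 7.0 -0.2 216.7 0.0017 0.349 -0.0014
```

```bash
python3 -m crank '-17 0 50 0 0.17 0 0;-17 0 100 0 0.349 0 0;-17 0 150 0 0.349 0 0;-5 0 184 0 0.349 0 0;7 0 205 0 0.349 0 0;7 0 217 0 0.349 0 0;7 0 217 0 0.349 0 0;7 0 217 0 0.349 0 0'
python3 - <<'E'
from h import *
w=cam("wrist");cv2.imwrite("pics/w2.png",w["pixels"][:,:,::-1]); s=read_state();print(s["tool_pos"],s["wrist_force"])
Rt=Rtool(57.5,20); g=np.array([.4103,-.2611,.032]); z=Rt[:,2]
row(g+z*.0187,Rt)
E
```

```text
time: 4.0
tool_pos: [0.4137, -0.2575, 0.0144]
tcp_rot: [-2.582, -1.411, -0.456]
wrist_force: [0.1, 0.9, 0.7]
width: 1.002
[ 0.41366185 -0.25758641  0.01450564] [ 0.41983188 -0.24861427  0.3095586 ]
row 1.5 -1.0 0.6 0.0036 0.0008 -0.0027
```

View pics/w2.png

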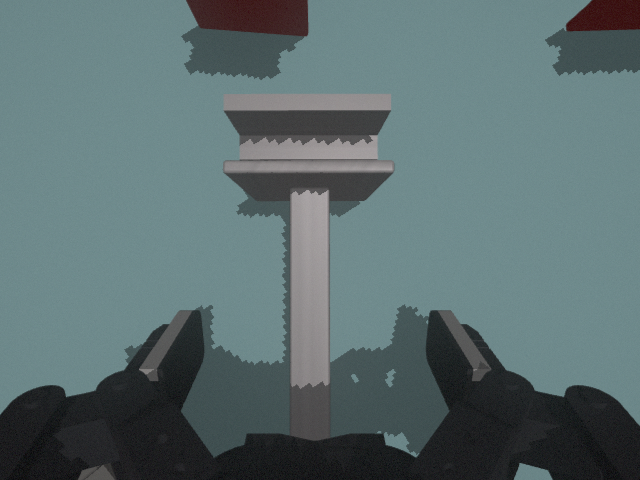

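The arm's centreline is at column 310 and the finger midpoint at 316, so I'm about 1 mm off. I'll correct that and grip.

```bash
python3 -m crank '1.5 -1.2 0.5 0.0035 0 -0.0025 0;1.5 -1.2 0.5 0.0035 0 -0.0025 120;1.5 -1.2 0.5 0.0035 0 -0.0025 180;1.5 -1.2 0.5 0.0035 0 -0.0025 255;1.5 -1.2 0.5 0.0035 0 -0.0025 255;1.5 -1.2 0.5 0.0035 0 -0.0025 255;1.5 -1.2 0.5 0.0035 0 -0.0025 255;1.5 -1.2 0.5 0.0035 0 -0.0025 255;1.5 -1.2 0.5 0.0035 0 -0.0025 255;1.5 -1.2 0.5 0.0035 0 -0.0025 255' 80
python3 - <<'E'
from h import *
w=cam("wrist");cv2.imwrite("pics/w3.png",w["pixels"][:,:,::-1]); s=read_state();print(s)
E
```

```text
time: 5.3
tool_pos: [0.4128, -0.2547, 0.0135]
tcp_rot: [-2.576, -1.412, -0.453]
wrist_force: [-0.6, -1.0, 4.0]
width: 0.15
{'time': 5.35, 'q': array([-0.84363232,  0.21484279,  2.16782411,  0.43013941,  0.9065506 ,
       -0.56849935]), 'joint_vel': array([-0.00132925, -0.0004627 ,  0.00092451,  0.00121649, -0.00115624,
        0.00139641]), 'joint_torque': array([ 7.53696654e-01, -3.62156796e+01, -2.46096486e+01,  1.30732935e+00,
        9.19166375e-01,  1.13325976e-02]), 'tool_pos': array([ 0.41281114, -0.25473081,  0.01348791]), 'tcp_rot': array([-2.5762988 , -1.41246156, -0.45249645]), 'wrist_force': array([-0.46179995, -1.45682299,  3.69632165]), 'torque': array([-0.13587323,  0.0990193 ,  0.02164939]), 'width': 0.15109465937740751}
```

View pics/w3.png

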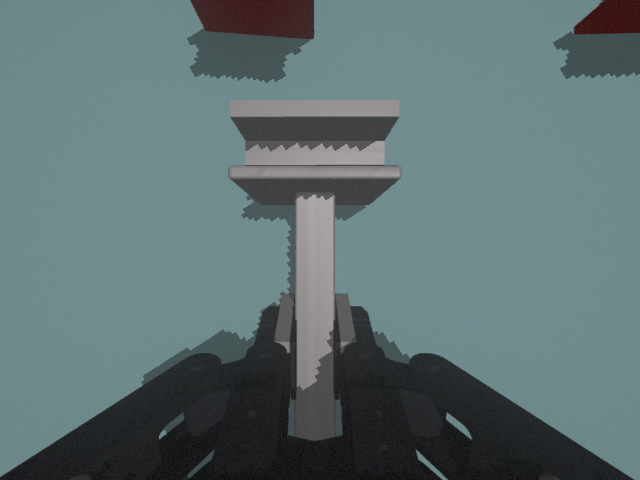

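```bash
cat >> h.py <<'E'
def T(Rm,p):
    M=np.eye(4);M[:3,:3]=Rm;M[:3,3]=p;return M
def Rz(d): return R.from_euler('z',d,degrees=True).as_matrix()
def tcpT(s=None):
    s=s or read_state(); return T(R.from_rotvec(s["tcp_rot"]).as_matrix(),s["tool_pos"])
E
python3 - <<'E'
from h import *
w=cam("wrist")
H=T(Rz(57.5),[.4409,-.2130,0])
for l in [(-4,-25,64),(-4,25,64),(11,-20,84),(11,20,84),(7,-20,84),(-4,-7,40),(-4,7,40)]:
    print(l,proj(w,(H@np.r_[np.array(l)/1000,1])[:3]).round(1))
X=np.linalg.inv(tcpT())@H; print(X.round(4)); np.save("X.npy",X); print(R.from_matrix(X[:3,:3]).as_rotvec())
E
```

```text
(-4, -25, 64) [405.2 179.7]
(-4, 25, 64) [230.2 179.8]
(11, -20, 84) [403.1 100.9]
(11, 20, 84) [233.4 101.1]
(7, -20, 84) [403.3 117.7]
(-4, -7, 40) [337.4 192.3]
(-4, 7, 40) [297.1 192.3]
[[ 9.398e-01 -9.000e-04  3.418e-01  4.270e-02]
 [-2.000e-04 -1.000e+00 -2.000e-03  1.300e-03]
 [ 3.418e-01  1.800e-03 -9.398e-01  2.990e-02]
 [ 0.000e+00  0.000e+00  0.000e+00  1.000e+00]]
[ 3.09199286e+00 -9.27460199e-04  5.44821132e-01]
```

```bash
cat >> h.py <<'E'
X=None
def loadX():
    X=np.load("X.npy"); return X
PO=np.array([.5631,.2001,0]); PYAW=83.3
def hang(xb,zb,th,y=0.,zg=0.128,PO=PO,PYAW=PYAW):
    """hanger world pose: B corner (11,.,60) at panel x=xb mm, z=zb mm rel. groove edge, tilt th deg"""
    Rl=R.from_rotvec([0,np.radians(th),0]).as_matrix()
    o=np.array([xb,y,zb])/1e3-Rl@np.array([.011,0,.060])
    P=T(Rz(PYAW),PO+np.array([0,0,zg])); return P@T(Rl,o)
def hrow(H,s=None):
    M=H@np.linalg.inv(np.load("X.npy")); row(M[:3,3],M[:3,:3],s)
E
python3 - <<'E'
from h import *
X=np.load("X.npy");X[1,3]=.0005;np.save("X.npy",X)
hrow(T(Rz(57.5),[.4409,-.2130,.15])); hrow(hang(-60,75,0)); hrow(hang(-50,75,0))
E
```

```text
row 51.3 0.5 -141.0 -0.0 -0.0 0.0
row 382.4 -65.6 -12.9 0.1539 -0.0009 -0.4232
row 390.8 -70.0 -9.9 0.1539 -0.0009 -0.4232
```

```bash
python3 -m crank '10 0 -28 0 0 0 255;31 0 -85 0 0 0 255;51 0 -141 0 0 0 255;51 0 -141 0 0 0 255;120 -14 -114 0 0 0 255;170 -24 -95 0 0 0 255;220 -34 -75 0.05 0 -0.14 255;270 -44 -56 0.1 0 -0.28 255;320 -54 -36 0.154 0 -0.423 255;360 -61 -22 0.154 0 -0.423 255;382 -66 -13 0.154 0 -0.423 255;382 -66 -13 0.154 0 -0.423 255;382 -66 -13 0.154 0 -0.423 255;382 -66 -13 0.154 0 -0.423 255'
python3 - <<'E'
from h import *
w=cam("wrist");cv2.imwrite("pics/w4.png",w["pixels"][:,:,::-1]);t=cam("top");s=cam("scene");crop(t,130,290,130,315,3,"pics/t4.png"); crop(s,345,525,175,395,2.7,"pics/s4.png")
print(read_state()); hrow(hang(-60,75,0))
E
```

```text
time: 7.15
tool_pos: [0.5473, 0.0788, 0.1556]
tcp_rot: [-2.156, -1.914, -0.378]
wrist_force: [0.8, 0.0, -1.2]
width: 0.149
{'time': 7.3, 'q': array([-0.1204101 ,  0.0833911 ,  2.00039967,  0.3961396 ,  1.09434098,
       -0.19143909]), 'joint_vel': array([ 2.05527495e-03, -9.92589856e-04, -6.35018920e-03,  2.06272063e-03,
       -4.05315983e-04, -5.36197161e-05]), 'joint_torque': array([ 6.93777110e-02, -3.87966335e+01, -3.40517056e+01,  1.74483631e+00,
        4.01860708e-01, -1.84596269e-03]), 'tool_pos': array([0.54776238, 0.07889554, 0.15629648]), 'tcp_rot': array([-2.15650582, -1.91400275, -0.379032  ]), 'wrist_force': array([-0.29092311, -0.72420437, -1.2340241 ]), 'torque': array([-0.30536486,  0.06521913, -0.03666663]), 'width': 0.14822787557176115}
row 0.9 0.6 0.1 0.0003 -0.0012 -0.0014
```

View pics/w4.png

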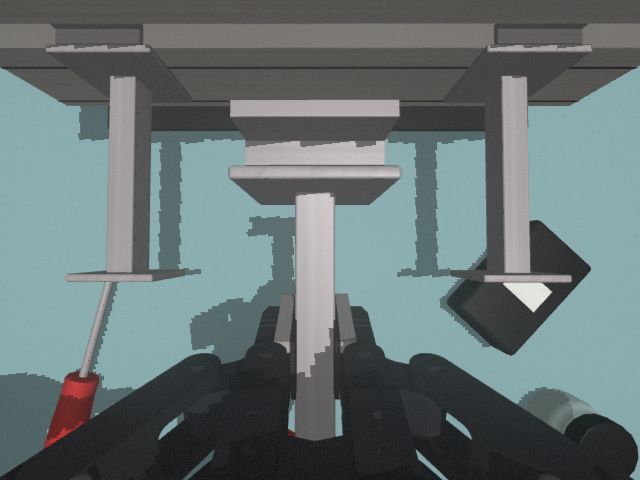

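View pics/t4.png

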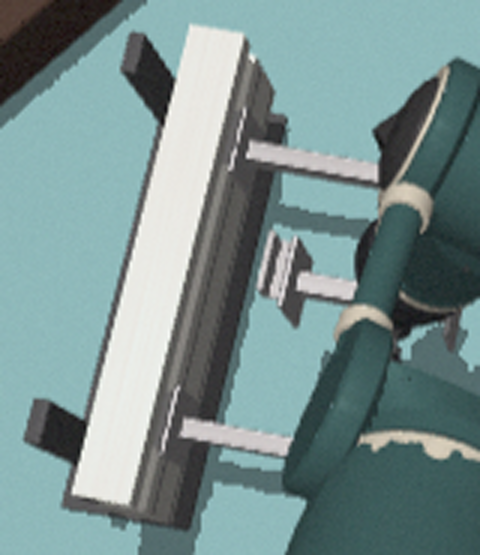

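View pics/s4.png

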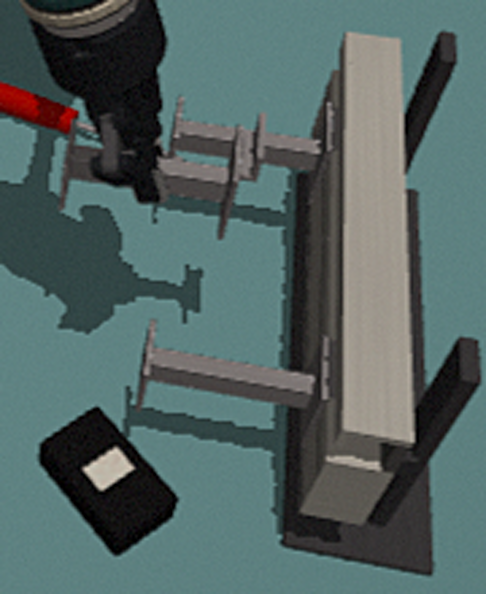

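Run:
```python
from h import *
w=cam("wrist"); g=w["pixels"]
a=cv2.resize(g[30:180,40:200,::-1],None,fx=2.5,fy=2.5,interpolation=cv2.INTER_CUBIC)
b=cv2.resize(g[30:180,440:600,::-1],None,fx=2.5,fy=2.5,interpolation=cv2.INTER_CUBIC)
cv2.imwrite("pics/w4z.png",np.hstack([a,b]))
a=cv2.resize(g[210:300,40:200,::-1],None,fx=2.5,fy=2.5,interpolation=cv2.INTER_CUBIC)
b=cv2.resize(g[210:300,440:600,::-1],None,fx=2.5,fy=2.5,interpolation=cv2.INTER_CUBIC)
cv2.imwrite("pics/w4y.png",np.hstack([a,b]))
```

```text
(no output)
```

View pics/w4z.png

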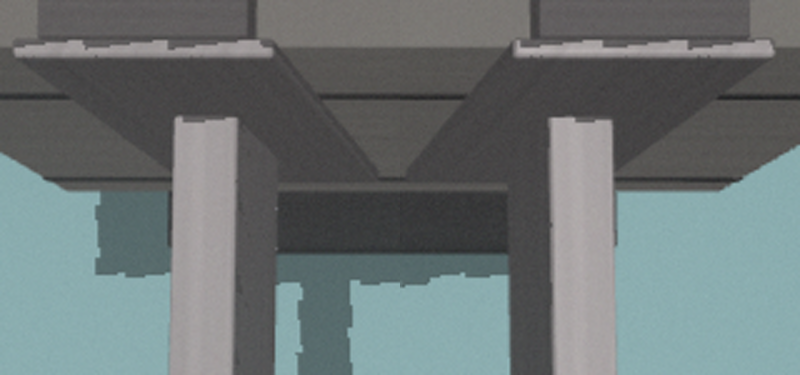

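View pics/w4y.png

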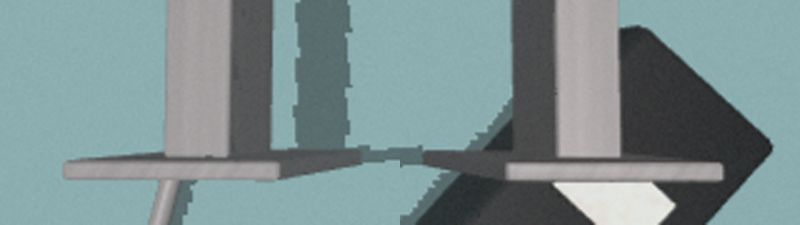

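Run:
```python
from h import *
w=cam("wrist"); f=w["f"]
def pt(u,v,Z): return (w["W"]@np.array([(u-w["cx"])/f*Z,-(v-w["cy"])/f*Z,-Z,1]))[:3]
Zb=f*.210/440.; Ze=f*.210/417.
bl,br=pt(97.4,52.8,Zb),pt(537.4,52.8,Zb); el,er=pt(108.6,281.6,Ze),pt(525.6,282.0,Ze)
print(bl,br,el,er)
d=br-bl;print("y axis azimuth+90:",np.degrees(np.arctan2(d[1],d[0]))+90, np.degrees(np.arctan2(*(er-el)[1::-1]))+90, np.degrees(np.arctan2(*((bl+br)/2-(el+er)/2)[1::-1])))
mb=(bl+br)/2;me=(el+er)/2;print(mb,me,np.linalg.norm(mb-me), "expect",np.hypot(.110,.014))
v=mb-me;h=np.hypot(v[0],v[1]);print("slope",np.degrees(np.arctan2(v[2],h)),"undrooped expect",np.degrees(np.arctan2(14,110)))
```

```text
[0.45934148 0.21063402 0.13523836] [0.66786722 0.18579768 0.1348242 ] [0.44623242 0.10146535 0.12131555] [0.65473434 0.07642909 0.12089463]
y axis azimuth+90: 83.20781561062843 83.15288652891236 83.15271384784583
[0.56360435 0.19821585 0.13503128] [0.55048338 0.08894722 0.12110509] 0.11093120613100602 expect 0.1108873302050329
slope 7.211884949176778 undrooped expect 7.253194612725333
```

```bash
sed -i 's/^PO=.*/PO=np.array([.5640,.2020,0]); PYAW=83.17/; s/zg=0.128/zg=0.131/' h.py
python3 - <<'E'
from h import *
hrow(hang(-30,60,0)); hrow(hang(7,52,0)); hrow(hang(7,45,0));
E
```

```text
row 26.5 0.9 22.5 -0.0003 -0.0012 0.0011
row 58.6 1.0 42.7 -0.0003 -0.0012 0.0011
row 56.2 1.0 49.2 -0.0003 -0.0012 0.0011
```

```bash
python3 -m crank '26 1 22 0 0 0 255;45 1 34 0 0 0 255;58.6 1 42.7 0 0 0 255;58.6 1 42.7 0 0 0 255;57.5 1 45.5 0 0 0 255;56.2 1 49.2 0 0 0 255;56.2 1 49.2 0 0 0 255;56.2 1 49.2 0 0 0 255'
python3 - <<'E'
from h import *
s=cam("scene"); crop(s,345,525,175,395,2.7,"pics/s5.png");t=cam("top");crop(t,130,290,130,315,3,"pics/t5.png")
print(read_state()["wrist_force"],read_state()["torque"]);hrow(hang(7,45,0)); hrow(hang(7,40,0));
E
```

```text
time: 8.4
tool_pos: [0.557, 0.1485, 0.1294]
tcp_rot: [-2.156, -1.915, -0.379]
wrist_force: [-0.1, 0.9, -1.1]
width: 0.148
[-0.7322217  -0.35368649 -1.57456238] [-0.25088432 -0.00879     0.01674037]
row -0.5 0.0 -0.1 -0.0006 -0.0013 0.0018
row -2.2 0.0 4.6 -0.0006 -0.0013 0.0018
```

View pics/s5.png

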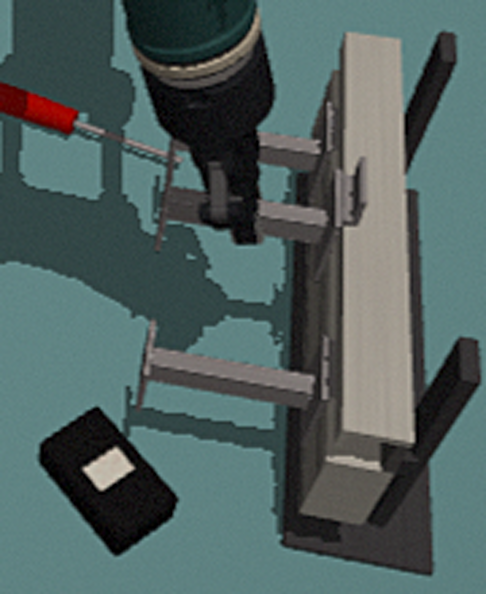

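View pics/t5.png

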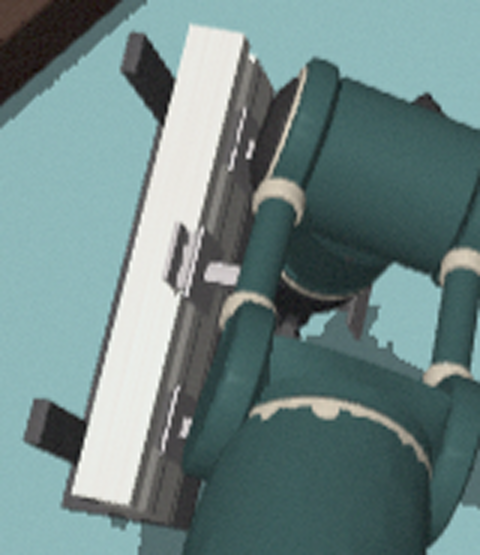

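The tongue hangs over the rail top in both views ((350,190) scene crop, (178,258) top crop). Next I lower it to feel for contact.

```bash
for i in 1; do python3 -m crank '-0.3 0 0.9 0 0 0 255;-0.7 0 1.9 0 0 0 255;-0.7 0 1.9 0 0 0 255' | grep -E "pos|force"; python3 -m crank '-0.2 0 0.5 0 0 0 255;-0.3 0 0.9 0 0 0 255;-0.3 0 0.9 0 0 0 255' | grep -E "pos|force"; python3 -c "
from h import *;s=read_state();print(s['torque'],s['time'])"; done
```

```text
tool_pos: [0.5568, 0.1488, 0.1272]
wrist_force: [0.3, 0.3, -0.5]
tool_pos: [0.5569, 0.1488, 0.1264]
wrist_force: [0.4, -0.2, -1.1]
[-0.2180586   0.0500901  -0.00282339] 9.25
```

```bash
python3 -m crank '-0.2 0 0.5 0 0 0 255;-0.3 0 0.9 0 0 0 255;-0.3 0 0.9 0 0 0 255' | grep -E "pos|force"; python3 -c "
from h import *;s=read_state();print(s['torque'],s['wrist_force'])"
```

```text
tool_pos: [0.557, 0.1488, 0.1255]
wrist_force: [-0.2, 0.1, -0.7]
[-0.16408884  0.04198306  0.00704038] [-0.20638474  0.06121565 -0.71525619]
```

```bash
python3 -m crank '-0.2 0 0.5 0 0 0 255;-0.2 0 0.5 0 0 0 255;-0.2 0 0.5 0 0 0 255' | grep -E "pos|force"; python3 -c "
from h import *;s=read_state();print(s['torque'],s['wrist_force'])"
```

```text
tool_pos: [0.5571, 0.1489, 0.1252]
wrist_force: [-0.4, -1.7, 1.4]
[0.06678239 0.10274012 0.10810333] [-0.41094633 -1.65853155  1.4259834 ]
```

```bash
python3 -m crank '-0.1 0 0.3 0 0 0 255;-0.1 0 0.3 0 0 0 255;-0.1 0 0.3 0 0 0 255' | grep -E "pos|force"
python3 - <<'E'
from h import *
s=read_state();print(s['torque'],s['wrist_force'],s['time'])
H=tcpT(s)@np.load("X.npy"); P=T(Rz(PYAW),PO)
L=np.linalg.inv(P)@H; print((L@[.011,0,.06,1])[:3], R.from_matrix(L[:3,:3]).as_rotvec())
E
```

```text
tool_pos: [0.5571, 0.149, 0.125]
wrist_force: [-1.0, -0.7, 3.8]
[0.37881696 0.11780331 0.17414286] [-1.03646811 -0.68207709  3.78516401] 10.375
[0.00778303 0.0001959  0.17161187] [-8.75394239e-05 -1.68191284e-03  2.16390165e-03]
```

```bash
sed -i 's/zg=0.131)/zg=0.1318)/; s/zg=0.131,/zg=0.1318,/' h.py
python3 - <<'E'
from h import *
hrow(hang(7,46,0)); hrow(hang(-15,46,0)); hrow(hang(-15,18,0)); hrow(hang(-4,18,0))
E
```

```text
row 1.4 0.0 -6.2 -0.0007 -0.0017 0.0021
row -19.3 0.0 -13.8 -0.0007 -0.0017 0.0021
row -28.9 0.1 12.5 -0.0007 -0.0017 0.0021
row -18.6 0.1 16.3 -0.0007 -0.0017 0.0021
```

```bash
python3 -m crank '2 0 -6 0 0 0 255;1.5 0 -6.2 0 0 0.002 255;-9 0 -10 0 0 0.002 255;-19.3 0 -13.8 0 -0.0015 0.002 255;-24 0 -1 0 -0.0015 0.002 255;-29 0 12.5 0 -0.0015 0.002 255;-24 0 14.4 0 -0.0015 0.002 255;-18.6 0 16.3 0 -0.0015 0.002 255;-18.6 0 16.3 0 -0.0015 0.002 255;-18.6 0 16.3 0 -0.0015 0.002 255' | grep -E "pos|force"
python3 - <<'E'
from h import *
s=read_state();print(s['torque'],s['wrist_force'],s['time']);hrow(hang(-4,18,0))
hrow(hang(-3,18,0))
E
```

```text
tool_pos: [0.5559, 0.1373, 0.1034]
wrist_force: [0.2, 1.1, -1.4]
[-0.16976855  0.03558491 -0.01151213] [ 0.20662033  1.08238079 -1.418533  ] 11.625
row -0.2 -0.1 0.1 -0.0002 0.0002 0.0008
row 0.8 -0.1 0.4 -0.0002 0.0002 0.0008
```

```bash
python3 -m crank '0.9 0 0.3 0 0 0 255;1.9 0 0.7 0 0 0 255;1.9 0 0.7 0 0 0 255' | grep -E "pos|force"; python3 -m crank '0.5 0 0.2 0 0 0 255;0.9 0 0.3 0 0 0 255;0.9 0 0.3 0 0 0 255' | grep -E "pos|force"; python3 -c "
from h import *;s=read_state();print(s['torque'],s['wrist_force'])"
```

```text
tool_pos: [0.5558, 0.1391, 0.103]
wrist_force: [-0.6, -0.8, -0.3]
tool_pos: [0.5559, 0.14, 0.1029]
wrist_force: [0.3, 0.0, -0.9]
[-0.25227922  0.04447474  0.0201642 ] [ 0.28625027  0.04534117 -0.86624721]
```

```bash
python3 -m crank '0.5 0 0.2 0 0 0 255;0.5 0 0.2 0 0 0 255;0.5 0 0.2 0 0 0 255' | grep -E "pos|force"; python3 -c "
from h import *;s=read_state();print(s['torque'],s['wrist_force'])"
```

```text
tool_pos: [0.5559, 0.1405, 0.1029]
wrist_force: [0.8, -0.3, -0.7]
[-0.23453413  0.01256004 -0.0020131 ] [ 0.81129714 -0.29052017 -0.73705607]
```

```bash
python3 -m crank '0.5 0 0.2 0 0 0 255;0.5 0 0.2 0 0 0 255;0.5 0 0.2 0 0 0 255' | grep -E "pos|force"; python3 -c "
from h import *;s=read_state();print(s['torque'],s['wrist_force'])"
```

```text
tool_pos: [0.556, 0.1409, 0.1028]
wrist_force: [-0.4, -1.8, -0.6]
[-0.39082696  0.03361207  0.003846  ] [-0.40123795 -1.75954219 -0.64811944]
```

```bash
python3 -m crank '0.3 0 0.1 0 0 0 255;0.3 0 0.1 0 0 0 255;0.3 0 0.1 0 0 0 255' | grep -E "pos|force"
python3 - <<'E'
from h import *
s=read_state();print(s['torque'],s['wrist_force'],s['time'])
H=tcpT(s)@np.load("X.npy"); P=T(Rz(PYAW),PO)
L=np.linalg.inv(P)@H; print((L@[.011,0,.06,1])[:3], R.from_matrix(L[:3,:3]).as_rotvec())
E
```

```text
tool_pos: [0.556, 0.141, 0.1027]
wrist_force: [-0.8, -4.6, -1.3]
[-0.71540229  0.09691088  0.00179192] [-0.80369721 -4.58410383 -1.31806332] 13.5
[-0.00018092  0.0002261   0.14920708] [0.00094388 0.00084829 0.00027134]
```

```bash
sed -i 's/PO=np.array(\[.5640,.2020,0\])/PO=np.array([.5640,.2017,0])/' h.py
python3 - <<'E'
from h import *
for a in [(-12,15,0),(-40,0,0),(-40,-8,10),(-40,-15,20),(-40,-20,29),(-40,-22,38)]: hrow(hang(*a))
E
```

```text
row -12.2 0.3 -1.8 -0.001 0.0008 -0.0001
row -43.6 0.3 2.7 -0.001 0.0008 -0.0001
row -49.2 0.3 -2.8 -0.0011 -0.1737 0.0003
row -52.1 0.3 -9.7 -0.0013 -0.3482 0.0007
row -52.3 0.3 -16.9 -0.0014 -0.5053 0.0011
row -49.6 0.3 -26.7 -0.0016 -0.6624 0.0015
```

```bash
python3 -m crank '-6 0 -1 0 0 0 255;-12 0 -1.8 0 0 0 255;-28 0 0.5 0 0 0 255;-43.6 0 2.7 0 0 0 255;-49 0 -2.8 -0.001 -0.174 0 255;-52 0 -9.7 -0.001 -0.348 0 255;-52.3 0 -16.9 -0.001 -0.505 0 255;-49.6 0 -26.7 -0.0015 -0.662 0.0015 255;-49.6 0 -26.7 -0.0015 -0.662 0.0015 255;-49.6 0 -26.7 -0.0015 -0.662 0.0015 255' | grep -E "pos|force"
python3 - <<'E'
from h import *
w=cam("wrist");cv2.imwrite("pics/w6.png",w["pixels"][:,:,::-1]);s=cam("scene"); crop(s,345,525,175,395,2.7,"pics/s6.png")
st=read_state();print(st['q'],st["time"])
for l in [(-4,-25,64),(-4,25,64),(11,-20,84),(11,20,84),(-4,-7,40),(-4,7,40)]:
    print(proj(w,(tcpT(w["s"])@np.load("X.npy")@np.r_[np.array(l)/1000,1])[:3]).round(1))
for a in [(-40,-22,38),(-20.4,-22.1,38),(-11.2,-10.3,38),(-2,1.5,38),(4,2,38)]: hrow(hang(*a))
E
```

```text
tool_pos: [0.5487, 0.0856, 0.1101]
wrist_force: [-0.7, 0.1, -1.1]
[ 0.28486178  0.23448326  1.91009637 -0.31378339  1.14609885  0.55839909] 14.85
[402.4 179.7]
[227.6 179.9]
[399.7 101.1]
[230.1 101.3]
[335.2 192.3]
[294.9 192.3]
row 0.8 0.7 -0.8 -0.002 -0.0018 -0.0012
row 19.5 0.7 -6.7 -0.002 -0.0018 -0.0012
row 24.6 0.6 -20.7 -0.002 -0.0018 -0.0012
row 29.7 0.5 -34.8 -0.002 -0.0018 -0.0012
row 35.3 0.5 -37.1 -0.002 -0.0018 -0.0012
```

View pics/w6.png

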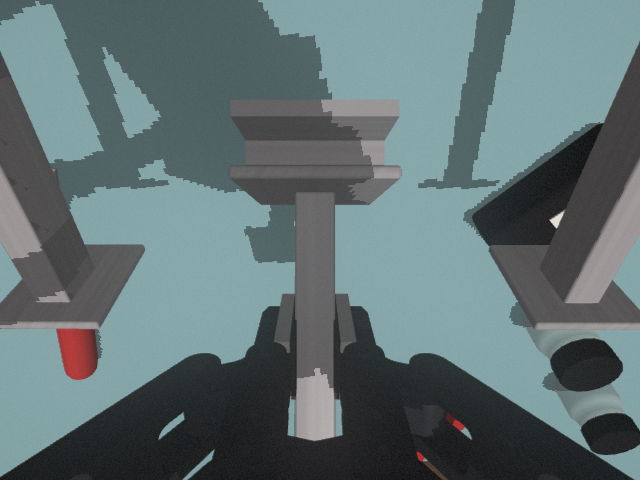

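View pics/s6.png

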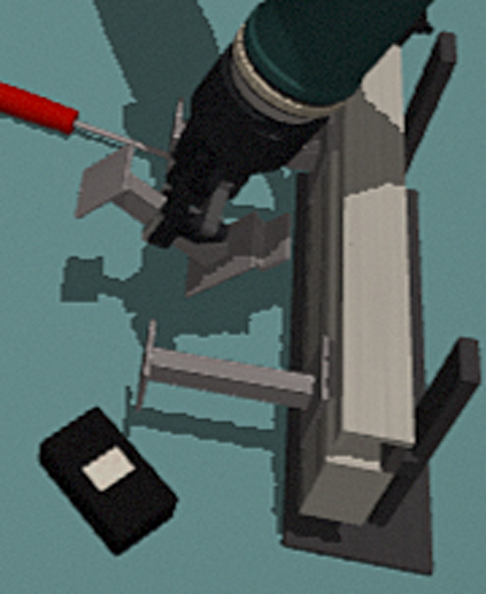

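The hanger is tipped 38° and has not slipped; its plate rim is still at row 179, columns 230–400. Now I feed it in along the tongue's own slope.

```bash
python3 -m crank '10 0.7 -3.5 -0.002 -0.002 -0.001 255;19.5 0.7 -6.7 -0.002 -0.002 -0.001 255;19.5 0.7 -6.7 -0.002 -0.002 -0.001 255;22 0.7 -13.7 -0.002 -0.002 -0.001 255;24.6 0.6 -20.7 -0.002 -0.002 -0.001 255;24.6 0.6 -20.7 -0.002 -0.002 -0.001 255;24.6 0.6 -20.7 -0.002 -0.002 -0.001 255' | grep -E "pos|force"
python3 - <<'E'
from h import *
st=read_state();print(st['wrist_force'],st["torque"],st["time"])
H=tcpT(st)@np.load("X.npy"); L=np.linalg.inv(T(Rz(PYAW),PO+[0,0,.1318]))@H; print((L@[.011,0,.06,1])[:3], R.from_matrix(L[:3,:3]).as_rotvec())
for a in [(-8,-6.3,38),(-5,-2.3,38),(-2,1.5,38),(4,2,38)]: hrow(hang(*a))
E
```

```text
tool_pos: [0.5536, 0.1156, 0.1233]
wrist_force: [0.9, -0.9, -1.1]
[ 0.87981471 -0.94896136 -1.13839109] [ 0.19282747 -0.00834872  0.01911483] 15.725
[-0.00981762 -0.00031457 -0.00967093] [-0.00221491  0.66423233  0.00103647]
row 0.7 -0.4 -3.7 0.0022 0.001 0.0011
row 2.3 -0.4 -8.4 0.0022 0.001 0.0011
row 4.0 -0.4 -13.0 0.0022 0.001 0.0011
row 9.5 -0.4 -15.3 0.0022 0.001 0.0011
```

```bash
python3 -m crank '0.7 -0.4 -3.7 0.002 0.001 0.001 255;1.5 -0.4 -6 0.002 0.001 0.001 255;2.3 -0.4 -8.4 0.002 0.001 0.001 255;2.3 -0.4 -8.4 0.002 0.001 0.001 255' | grep -E "pos|force"
python3 - <<'E'
from h import *
st=read_state();print(st['wrist_force'],st["torque"],st["time"])
for a in [(-2,1.5,38),(1,2,38),(4,2,38),(8,2,38)]: hrow(hang(*a))
E
```

```text
tool_pos: [0.554, 0.1205, 0.1307]
wrist_force: [0.0, -0.4, -1.4]
[ 0.02315179 -0.37546823 -1.43081861] [ 0.27810998  0.0010684  -0.03851507] 16.225
row 1.6 -0.2 -4.4 0.0004 -0.0002 -0.0001
row 4.3 -0.2 -5.8 0.0004 -0.0002 -0.0001
row 7.1 -0.2 -6.7 0.0004 -0.0002 -0.0001
row 11.0 -0.2 -7.9 0.0004 -0.0002 -0.0001
```

```bash
python3 -m crank '0.8 0 -2.2 0 0 0 255;1.6 -0.2 -4.4 0 0 0 255;1.6 -0.2 -4.4 0 0 0 255;3 -0.2 -5.1 0 0 0 255;4.3 -0.2 -5.8 0 0 0 255;4.3 -0.2 -5.8 0 0 0 255' | grep -E "pos|force"
python3 - <<'E'
from h import *
st=read_state();print(st['wrist_force'],st["torque"],st["time"])
H=tcpT(st)@np.load("X.npy"); L=np.linalg.inv(T(Rz(PYAW),PO+[0,0,.1318]))@H; print((L@[.011,0,.06,1])[:3], R.from_matrix(L[:3,:3]).as_rotvec())
for a in [(4,2,38),(8,2,38),(9,2,28)]: hrow(hang(*a))
E
```

```text
tool_pos: [0.5543, 0.1263, 0.1346]
wrist_force: [-0.5, 0.6, -2.5]
[-0.51775223  0.58278864 -2.5455897 ] [ 0.1682447  -0.02085121 -0.01351773] 16.975
[0.00095619 0.00015894 0.00171859] [2.45812312e-05 6.63247529e-01 1.69448996e-04]
row 2.8 0.1 -1.2 -0.0 0.0 0.0002
row 6.6 0.1 -2.4 -0.0 0.0 0.0002
row 12.6 0.2 9.7 0.0001 0.1746 -0.0002
```

```bash
python3 -m crank '1.4 0 -0.6 0 0 0 255;2.8 0 -1.2 0 0 0 255;4.7 0 -1.8 0 0 0 255;6.6 0 -2.4 0 0 0 255;6.6 0 -2.4 0 0 0 255' | grep -E "pos|force"
python3 - <<'E'
from h import *
st=read_state();print(st['wrist_force'],st["torque"],st["time"])
s=cam("scene"); crop(s,345,525,175,395,2.7,"pics/s7.png")
for a in [(8,2,38),(8.5,2,33),(9,2,28),(9.3,2,23),(9.5,2,18),(10,2,9)]: hrow(hang(*a))
E
```

```text
tool_pos: [0.5552, 0.1334, 0.1349]
wrist_force: [1.0, -0.2, -1.1]
[ 1.01890358 -0.2184681  -1.08660816] [ 0.25939352 -0.02660627 -0.02589224] 17.6
row 0.1 0.1 -0.0 0.0 0.0001 0.0002
row 2.8 0.1 6.1 0.0001 0.0874 0.0
row 6.1 0.2 12.1 0.0002 0.1746 -0.0001
row 9.7 0.2 17.8 0.0002 0.2619 -0.0003
row 13.7 0.2 23.3 0.0003 0.3492 -0.0004
row 22.2 0.2 32.1 0.0004 0.5062 -0.0007
```

View pics/s7.png

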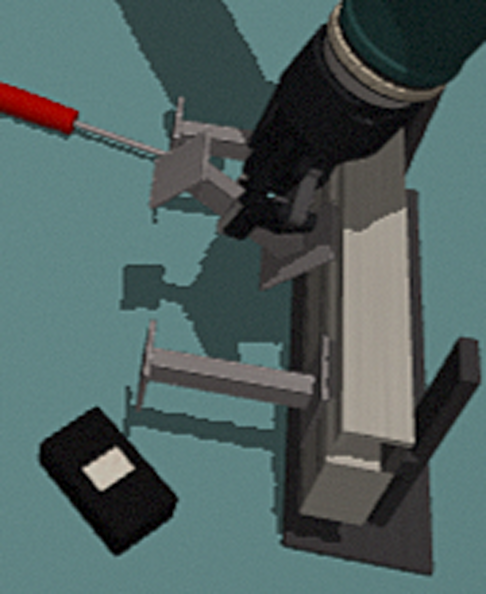

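The tongue has gone into the groove at about (330,255) in the crop, and the force is still at its free value. I'll start swinging the arm down.

```bash
python3 -m crank '1.4 0.1 3 0 0.044 0 255;2.8 0.1 6.1 0 0.087 0 255;6.1 0.2 12.1 0 0.175 0 255;9.7 0.2 17.8 0 0.262 0 255;13.7 0.2 23.3 0 0.349 0 255;13.7 0.2 23.3 0 0.349 0 255;13.7 0.2 23.3 0 0.349 0 255' | grep -E "pos|force"
python3 - <<'E'
from h import *
st=read_state();print(st['wrist_force'],st["torque"],st["time"])
for a in [(9.5,2,18),(9.8,2,13),(10,2,9),(10.2,2,5),(10.4,1.5,2),(10.4,1.5,0)]: hrow(hang(*a))
E
```

```text
tool_pos: [0.5562, 0.1385, 0.1088]
wrist_force: [0.4, -0.0, -1.7]
[ 0.40452338 -0.03244953 -1.66159769] [-0.04445123  0.04206185  0.03418584] 18.525
row 0.5 -0.3 0.3 0.001 0.0008 -0.0015
row 3.1 -0.3 6.7 0.0011 0.0881 -0.0016
row 5.5 -0.3 11.6 0.0012 0.1579 -0.0017
row 8.2 -0.3 16.3 0.0013 0.2277 -0.0018
row 10.5 -0.3 20.2 0.0014 0.2801 -0.0019
row 12.1 -0.3 22.4 0.0015 0.315 -0.0019
```

```bash
python3 -m crank '3 -0.3 6.7 0.001 0.088 -0.0015 255;5.5 -0.3 11.6 0.001 0.158 -0.0015 255;8.2 -0.3 16.3 0.001 0.228 -0.0018 255;8.2 -0.3 16.3 0.001 0.228 -0.0018 255;8.2 -0.3 16.3 0.001 0.228 -0.0018 255' | grep -E "pos|force"
python3 - <<'E'
from h import *
st=read_state();print(st['wrist_force'],st["torque"],st["time"])
for a in [(10.2,2,5),(10.3,1.5,2),(10.3,1.2,0),(10.3,.5,0)]: hrow(hang(*a))
E
```

```text
tool_pos: [0.5571, 0.148, 0.0929]
wrist_force: [-0.2, 0.4, -1.1]
[-0.23451778  0.35273218 -1.12190698] [-0.23513773  0.01722984 -0.02947986] 19.15
row -0.8 -0.0 -0.2 -0.0002 0.0002 0.0016
row 0.5 -0.0 4.2 -0.0002 0.0526 0.0015
row 1.4 0.0 7.0 -0.0001 0.0875 0.0014
row 1.2 0.0 7.6 -0.0001 0.0875 0.0014
```

```bash
python3 -m crank '0.2 0 2.1 0 0.026 0.0015 255;0.5 0 4.2 0 0.0526 0.0015 255;1.4 0 6 0 0.0875 0.0015 255;1.4 0 6.9 0 0.0875 0.0015 255;1.4 0 6.9 0 0.0875 0.0015 255' | grep -E "pos|force"
python3 - <<'E'
from h import *
st=read_state();print(st['wrist_force'],st["torque"],st["time"])
H=tcpT(st)@np.load("X.npy"); L=np.linalg.inv(T(Rz(PYAW),PO+[0,0,.1318]))@H; print((L@[.011,0,.06,1])[:3], R.from_matrix(L[:3,:3]).as_rotvec())
for a in [(10.3,1.2,0),(10.3,.5,0),(10.5,0,-1)]: hrow(hang(*a))
w=cam("wrist");cv2.imwrite("pics/w8.png",w["pixels"][:,:,::-1])
E
```

```text
tool_pos: [0.5573, 0.1509, 0.0863]
wrist_force: [-0.9, 0.7, -1.7]
[-0.87383391  0.6875432  -1.65982151] [-0.24178512 -0.0053347   0.00862341] 19.775
[0.01003067 0.00012246 0.00102338] [ 0.00039901 -0.00091102 -0.00059257]
row 0.3 0.2 -0.1 -0.0002 -0.0009 -0.0007
row 0.1 0.2 0.5 -0.0002 -0.0009 -0.0007
row 0.5 0.2 2.3 -0.0002 0.0165 -0.0007
```

View pics/w8.png

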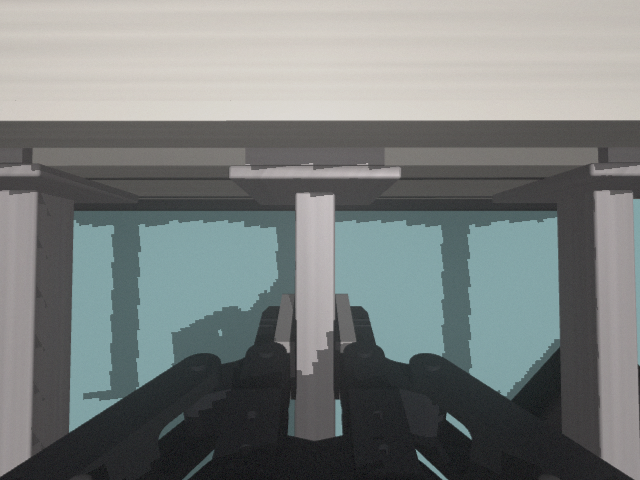

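The hanger is centred between the two others, its tongue is behind the lip, and the plate rims line up (row ~172). I'll lower it until it takes its weight.

```bash
python3 -m crank '0.3 0.2 0.6 0 0 -0.0007 255;0.3 0.2 1.3 0 0.008 -0.0007 255;0.5 0.2 2.1 0 0.0165 -0.0007 255;0.5 0.2 2.1 0 0.0165 -0.0007 255' | grep -E "pos|force"
python3 - <<'E'
from h import *
st=read_state();print(st['wrist_force'],st["torque"],st["time"])
H=tcpT(st)@np.load("X.npy"); L=np.linalg.inv(T(Rz(PYAW),PO+[0,0,.1318]))@H; print((L@[.011,0,.06,1])[:3], R.from_matrix(L[:3,:3]).as_rotvec())
for a in [(10.5,0,-1),(10.5,-.2,-2)]: hrow(hang(*a))
E
```

```text
tool_pos: [0.5575, 0.1516, 0.0843]
wrist_force: [0.2, -1.3, -1.2]
[ 0.22908378 -1.25507965 -1.24698065] [-0.48275679 -0.00607114  0.01990258] 20.325
[ 9.99059444e-03 -6.26540140e-05  9.01921578e-05] [ 0.00028457 -0.01773663 -0.0005721 ]
row 0.4 -0.0 0.2 -0.0001 -0.0003 -0.0006
row 0.8 -0.0 1.7 -0.0 0.0172 -0.0007
```

Run:
```python
from h import *
for a in [(9.2,0,-1.5),(8.9,-.2,-2)]: hrow(hang(*a))
```

```text
row -0.6 -0.0 0.4 -0.0001 0.0084 -0.0007
row -0.7 -0.0 1.1 -0.0 0.0172 -0.0007
```

```bash
python3 -m crank '-0.6 0 0.4 0 0.0084 -0.0007 255;-0.7 0 1.1 0 0.0172 -0.0007 255;-0.7 0 1.1 0 0.0172 -0.0007 255;-0.7 0 1.1 0 0.0172 -0.0007 255' | grep -E "pos|force"
python3 - <<'E'
from h import *
st=read_state();print(st['wrist_force'],st["torque"],st["time"])
H=tcpT(st)@np.load("X.npy"); L=np.linalg.inv(T(Rz(PYAW),PO+[0,0,.1318]))@H; print((L@[.011,0,.06,1])[:3], R.from_matrix(L[:3,:3]).as_rotvec())
E
```

```text
tool_pos: [0.5575, 0.1514, 0.0832]
wrist_force: [-1.2, -3.5, 1.1]
[-1.19864382 -3.51280683  1.1150536 ] [-0.55034226  0.12346973  0.06325482] 20.825
[ 8.97543604e-03  1.49648092e-05 -6.22351834e-06] [-8.71431935e-05 -3.46771811e-02  4.72026416e-04]
```

```bash
python3 -m crank '0 0 0 0 0 0 210;0 0 0 0 0 0 200;0 0 0 0 0 0 180;0 0 0 0 0 0 120;0 0 0 0 0 0 60;0 0 0 0 0 0 60;0 0 0 0 0 0 60' 20
python3 - <<'E'
from h import *
st=read_state();print(st['wrist_force'],st["torque"],st["time"])
w=cam("wrist");cv2.imwrite("pics/w9.png",w["pixels"][:,:,::-1])
E
```

```text
time: 21.7
tool_pos: [0.5574, 0.1517, 0.0831]
tcp_rot: [-2.137, -1.896, -0.413]
wrist_force: [-0.2, 0.7, 0.7]
width: 0.762
[-0.18426351  0.68117494  0.66694379] [-0.19869399  0.02428698 -0.01063501] 21.7
```

View pics/w9.png

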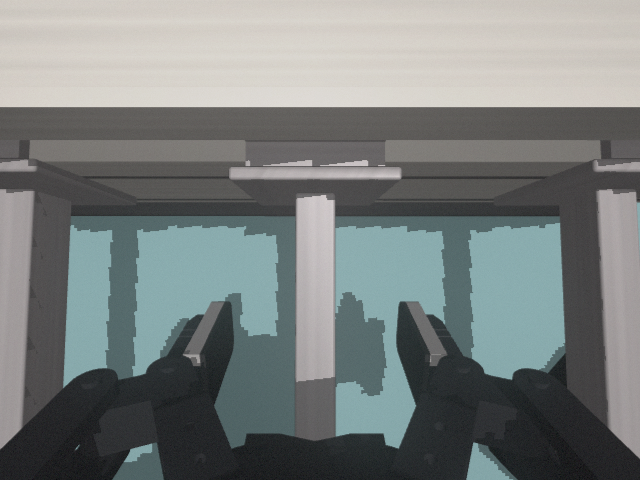

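The gripper has let go and the hanger stays up by itself: rim at (315,173), arm clear of both fingers. I'll retreat along the tool axis.

```bash
python3 -m crank '0 0 -15 0 0 0 60;0 0 -40 0 0 0 60;0 0 -80 0 0 0 60;0 0 -130 0 0 0 60;0 0 -170 0 0 0 60;0 0 -170 0 0 0 60;0 0 -170 0 0 0 60;0 0 -170 0 0 0 60'
python3 - <<'E'
from h import *
w=cam("wrist");cv2.imwrite("pics/w10.png",w["pixels"][:,:,::-1]);s=cam("scene"); cv2.imwrite("pics/s10.png",s["pixels"][:,:,::-1])
E
```

```text
time: 22.75
tool_pos: [0.5491, 0.0887, 0.2391]
tcp_rot: [-2.135, -1.894, -0.41]
wrist_force: [-0.4, 0.0, 0.1]
width: 0.763
```

View pics/w10.png

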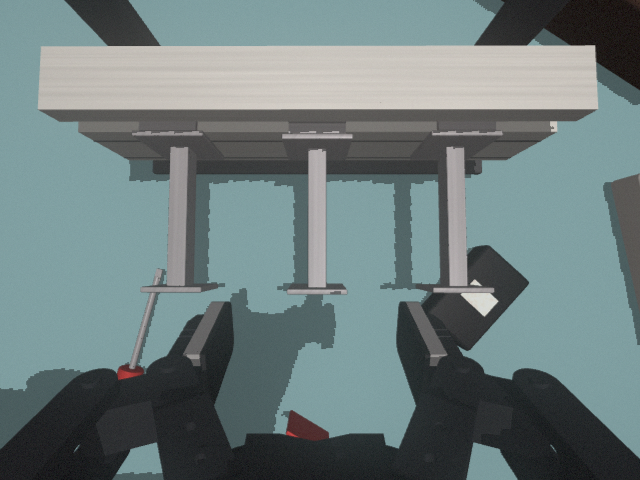

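View pics/s10.png

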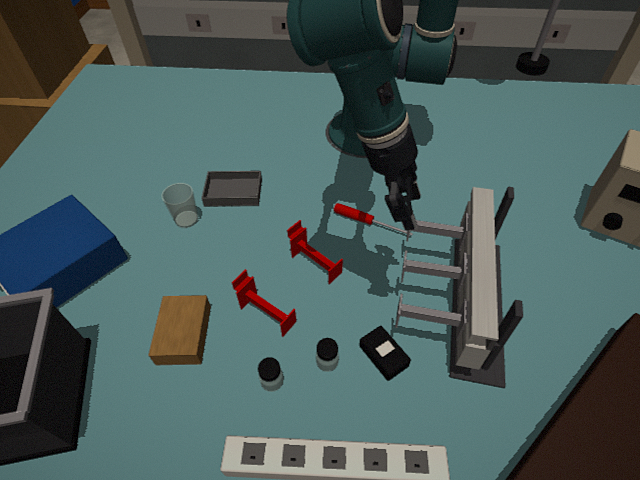

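The hanger sits mid-way (column ~317 between 167 and 467), with its rim and end plate 2 px in front of its neighbours', which fits the natural droop. Nothing else has moved, so I'm handing in.

```bash
python3 -c "
from workcell import job
print(job.finish_job())"
```

```text
the job is handed in; nothing more can be done
None
```

The loose steel hanger now hangs on the rail about midway between the other two, released, and I handed the job in at about 23 s of the 70 s allowed. The hand-in reports no verdict, so this rests on my own checks.

- **Method:** I gripped the arm with the tool leaning 20° towards the end plate. I then found the rail by touch: the tongue's underside on the rail top (groove edge at about 132 mm) and the tongue's back on the face. After that I tipped the arm up 38°, fed the tongue in, swung it down, let go and backed off.
- **Forces:** The readings I took showed no more than about 5 N at the rail, against the 18 N limit.
- **Last pictures:** The hanger is within about 2 mm of the middle and square to the rail by eye. Its back plate's top edge is 2 px in front of its neighbours', which fits the expected droop. I last measured the tilt just before letting go, at about 2°. The bystanders look unmoved by eye; I did not measure them.
- **Disagreement:** The first estimate of the rail top, from the scene and top cameras, was about 4 mm lower than touch. The wrist camera came within about 1 mm of touch, and I used the touched value.

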